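# Load a vial rack past the sampler's drop gate

### The job

Load the blue vial rack into the sampler: with one fingertip press the yellow rail down and hold it there so that the red drop gate stays sunk below the chute floor, and meanwhile push the rack along the chute with another finger, over the gate and home against the black end stop. Keep the gate down until the whole rack is past it; at the end let the rail go, so that the gate springs up again behind the rack. Push only: do not lift or tip the rack, do not let it and the gate press against one another, and leave the bottle, jar and carton where they stand.

Things in the scene. Friction and masses are not known exactly. Their poses are not given: they have to be found in the camera images.
- chute: Fixed straight loading chute on white blocks. Origin on the bench surface, on the chute's centre line, below the gate. x axis: the rack's direction of travel; y axis: across, to the yellow rail's side; z up. Aluminium floor 54 mm above the bench, x -225 (open end) to +135 mm (end stop), slot at x -8 to +8. Side walls at y 35 to 41 mm either side, top 14 mm above the floor.
- home (a point): Point fixed on the chute floor at chute x = +80 mm, y = 0: where the rack's origin lies when the rack is home against the end stop.
- tray: Loose blue vial rack: block 110 mm (x, along the chute) by 66 (y) by 30 high, with 15 fixed white-capped vials standing up to 39 mm; 0.2 to 0.42 kg. Origin at the centre of its underside, x along the travel. Starts on the chute floor, its front face 25 to 63 mm short of the gate, 2 mm of play to each wall. Its flat rear face (x = -55 mm) is to be pushed.
- gate (a joint): Angle of the spring-loaded drop gate (rad): 0 = up, chute blocked; grows as the yellow rail is pressed; 0.20 = just below the floor; 0.30 = fully down, on its stop. Hinge axis along the chute at chute y = -50 mm, 34 mm above the bench. The rack cannot push it open. A spring lifts it when let go; holding it down takes about 3 to 6 N on the rail.
- rail (a point): Middle of the top of the yellow rail, a plate 265 mm long (chute x -215 to +50 mm), 34 wide, 6 thick, outside the chute wall. Moves with the gate: up, it is at chute y = +53.5 mm, 95.5 mm above the bench, sloping up outward by 0.3 rad; fully down, at y = +67, 62 mm above the bench (8 above the chute floor), level. Can be pressed anywhere along it; a fingertip can slide along it.
- amber_bottle: Bystander: amber bottle, 56 mm across, 110 mm high, standing beyond the rail. Origin at the centre of its underside.
- blue_jar: Bystander: clear jar with blue cap, 48 mm across, 75 mm high, standing beyond the rail. Origin at the centre of its underside.
- vial_box: Bystander: cardboard carton 70 by 50 by 40 mm high, on the side of the chute away from the rail. Origin at the centre of its underside.
- stop (a point): Foot of the black rubber end stop, in the middle of its face, on the chute floor at chute x = +135 mm, y = 0. The stop is 30 mm high, 70 mm wide. Behind it, at chute x +145 to +270 mm, y -85 to +85, stands the white sampler housing, 134 mm high.
- blade (a point): Middle of the top edge of the red gate blade, which stands up through the floor slot at chute x = 0: 6 mm thick (x), from chute y = +5 to +32 mm, top 10 mm above the floor when up. One rigid piece with the yellow rail, sinks as the rail is pressed.
There are look-alikes about, which are no part of the job. Leave any green or pink look-alike of the tray alone.

How it is judged:
On the way, in this order (a step that is already met when the one before it is completed fails the run):
1. a fingertip holds the gate down while the rack is still short of it (value of joint gate above 0.2 rad and contact force between the fingers and gate above 0.3 N and x of tray in the frame of chute below -0.06 m), for 0.2 s.
2. the rack passes over the gate while a fingertip holds it down (value of joint gate above 0.2 rad and contact force between the fingers and gate above 0.3 N and x of tray in the frame of chute between -0.02 and 0.05 m), for 0.1 s.
At the end, for the whole second after the job is handed in: The rack stands flat and still on the chute floor, straight, within 7 mm of the end stop (origin past chute x = +73 mm), and the gate is up again behind it (joint below 0.04 rad) (x of tray in the frame of chute above 0.073 m and z of tray in the frame of chute between 0.05 and 0.058 m and angle between tray's own z axis and vertical below 0.06 rad and angle between the x axis of tray and the x axis of chute, either way round below 0.1 rad and value of joint gate below 0.04 rad and linear speed of tray below 0.01 m/s); the robot touches nothing.
It fails at once if the rack is lifted or tipped (more than 10 mm off the floor or 0.2 rad) (z of tray in the frame of chute above 0.064 m or angle between tray's own z axis and vertical above 0.2 rad).
It fails at once if the rack and the gate press on one another (more than 2 N) (contact force between tray and gate above 2 N).
It fails at once if a bystander is shoved (20 mm) or tipped (0.3 rad) (distance of any of amber_bottle, blue_jar, vial_box from where it was at the start of the episode above 0.02 m or angle between any of amber_bottle, blue_jar, vial_box's own z axis and vertical above 0.3 rad).
It also fails if it takes over 38 s, if anything falls off the work surface, if the arm or the gripper's body presses on something with over 40 N, if the wrist force passes 120 N, or if a joint passes its speed limit or range.

### The arm

A 6-joint arm with a two-finger parallel gripper is mounted at the origin on the work surface. World frame = base frame: x ahead of the robot, y to its left, z up, the work surface at z = 0. Lengths are in m, angles in rad, forces in N, time in s.
With the tool pointing down it reaches from about 0.35 to 0.975 m from the base axis. Payload 4.9 kg.
Tool frame: the origin (TCP) lies midway between the tips of the shut fingers; the grasp point (between the pads) lies behind it (manip.grasp_offset is the y of the grasp point in the tool frame, in m); y points along the fingers, z is the direction in which the jaws open and shut, and the axes are right-handed (so a half turn about y gives the same grasp; the last joint's range is limited). The gripper opens to 85 mm and grips with 20 to 120 N. Pads are 22 mm wide; open, the fingers measure 114 mm over their backs; the gripper's body (76 mm by 85 mm) begins 54 mm behind the grasp point. The pads swing forward as they close: fully open they stand 13 mm farther back than shut.
Start: joints at [-1.449, 0.053, 1.613, -0, 1.476, -0.119], TCP at [0.149, -0.607, 0.231] pointing down, gripper open.
Joint ranges: [-3.01, 3.01], [-1.01, 2.22], [0.06, 2.58], [-1.02, 4.17], [0.09, 2.62], [-3.14, 3.14]. Speed limits (rad/s): [2.57, 2.57, 3.14, 3.14, 3.14, 3.14].

### API

Orientations are given as a unit quaternion [w, x, y, z].
In Python, from plant import manip gives the robot as it stands. The module is installed in compiled form; this text tells all that it offers.
- The arm moves only by the shell command python3 -m jog 'ROWS'. ROWS is a JSON object of lists of equal length, an entry for each row: "offset": the shift along the world's x, y, z in units of 50 mm (1.0 is 50 mm), a list of three; "angular": the turn, a rotation vector about the world's x, y, z in units of 6 degrees (1.0 is 6 degrees), a list of three; "jaw": the finger opening in mm, from 0 to 85.4. In form: {"offset": [[tx, ty, tz], ...], "angular": [[ax, ay, az], ...], "jaw": [jaw, ...]}. A call has 1 to 12 rows; each row shifts and turns the commanded pose from where the row before left it; what a row does not reach is not made up. A row lasts 1/10 s, in which the tool goes at most 50 mm and 8.59 degrees, less where a joint would pass 70% of its speed; a pose out of reach is approached as far as the arm can. A call is refused whole if a number of a shift passes 1 or a number of a turn 1, either way. A call with a gripper value outside its range is refused whole. The fingers move at their own pace and stop on an object; the grip force is fixed at half the most. Time passes only in rows, so rows that do not move let the fingers close. It gives the time, the measured TCP pose, the force and the opening at its end, in the units of the state.
- manip.state(): the state, without advancing time (a new reading comes with each control period).
- manip.grab_frame(name): name is "scene" or "top"; returns the picture (384x512x3 uint8, blue, green, red); there is no depth.
- manip.camera_model(name): a dict with "fx", "fy", "cx", "cy" (pixels), "rvec" (rotation vector, rad) and "tvec" (3), from world to camera coordinates, as OpenCV has them. Camera axes: x right, y down, z forward; pixel columns grow to the right and rows downward; lengths in m; the calibration is good to about 2 mm. A picture is of the moment at which its call begins. camera_model takes no time and is no camera call.
- manip.job_done(): hands the job in, once; it reports no verdict.
The state is a dict: "time": time; "joint_pos": joint angles; "joint_vel": joint speeds; "joint_efforts": joint torques, N m; "tool_pos": TCP position; "tool_rot": TCP orientation; "contact_force": force on the tool from outside, world axes, zero at the start; "ft_torque": the same for the moment, N m; "gripper_width": opening from 0.0 (shut) to 1.0 (fully open).
Only numpy, scipy, OpenCV 4.12 (cv2) and the standard library are available. Lean on these libraries where they do the work, as an engineer would, in place of code of your own. Each camera call takes 0.05 s, during which the arm holds its last target.

## Working session

There is one attempt and no reset: what is moved stays moved. The work goes in short steps, Python scripts to look and compute and a shell command to move; the robot and the scene stay as the last step left them, time stands still between calls to the robot, and variables do not carry over. Pictures are saved under pics/ and viewed, and the job is handed in when it is done.

```bash
mkdir -p pics; ls; python3 - <<'E'
from plant import manip
import cv2
print(manip.state(), manip.grasp_offset)
for n in("scene","top"):
    cv2.imwrite(f"pics/{n}0.png",manip.grab_frame(n)); print(manip.camera_model(n))
E
```

```text
pics
{'time': 0.0, 'joint_pos': array([-1.44902678e+00,  5.33781405e-02,  1.61428968e+00,  7.72290065e-06,
        1.47604212e+00, -1.18974299e-01]), 'joint_vel': array([-7.01686408e-04,  7.95490778e-05, -4.79997321e-04,  7.17979866e-05,
        3.23349806e-03, -9.41126517e-05]), 'joint_efforts': array([ 2.19489098e-04, -3.93679404e+01, -3.70177746e+01, -9.34516106e-05,
        7.15691902e-03,  6.62242996e-06]), 'tool_pos': array([ 0.14895637, -0.60633853,  0.23005243]), 'tool_rot': array([ 0.08491177, -0.08490843,  0.7027384 , -0.70124125]), 'contact_force': array([-0.83762605,  0.32077131, -0.47781751]), 'ft_torque': array([ 0.01416023, -0.02180207, -0.01866973]), 'gripper_width': 0.9994847641031906} -0.0187
{'fx': 371.0437899964995, 'fy': 371.0437899964995, 'cx': 248.56153933924114, 'cy': 192.7526898404239, 'rvec': array([ 2.28363649,  0.67660527, -0.27996181]), 'tvec': array([-0.46584274, -0.14084662,  1.07998151])}
{'fx': 426.2239637863872, 'fy': 426.2239637863872, 'cx': 258.99823320373275, 'cy': 181.66684327866608, 'rvec': array([ 2.12810713, -2.15214115,  0.16141249]), 'tvec': array([0.02227505, 0.55206737, 0.88353433])}
```

View pics/scene0.png

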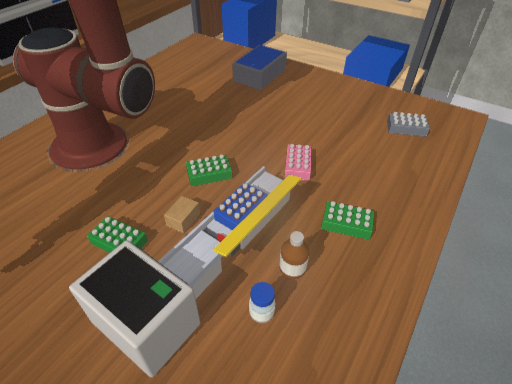

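View pics/top0.png

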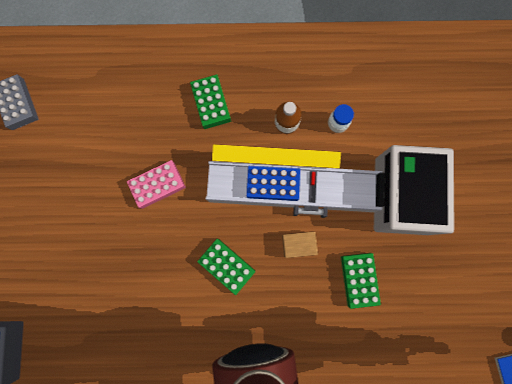

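Candidates for the tray in the top view are blue in the chute (273,183), green at (210,100), (226,265) and (360,280), pink at (155,184) and grey at (14,100). Only the blue one in the chute fits the description. Next I'll crop in on it and measure.

```bash
cat > h.py <<'E'
import numpy as np, cv2
from plant import manip
def ray(n,uv,z):
    c=manip.camera_model(n);R=cv2.Rodrigues(c['rvec'])[0];t=c['tvec']
    o=-R.T@t
    d=R.T@np.array([(uv[0]-c['cx'])/c['fx'],(uv[1]-c['cy'])/c['fy'],1])
    return o+d*(z-o[2])/d[2]
def proj(n,P):
    c=manip.camera_model(n);K=np.array([[c['fx'],0,c['cx']],[0,c['fy'],c['cy']],[0,0,1]])
    return cv2.projectPoints(np.array(P,float).reshape(-1,3),c['rvec'],c['tvec'],K,None)[0].reshape(-1,2)
def mask(im,col):
    h=cv2.cvtColor(im,cv2.COLOR_BGR2HSV)
    lo,hi={'yellow':((22,150,120),(34,255,255)),'blue':((105,150,60),(128,255,255)),'red':((0,200,90),(4,255,255)),'dark':((0,0,0),(180,255,45))}[col]
    return cv2.inRange(h,lo,hi)
def blobs(im,col,amin=20):
    cs,_=cv2.findContours(mask(im,col),cv2.RETR_EXTERNAL,cv2.CHAIN_APPROX_NONE)
    return [c for c in sorted(cs,key=cv2.contourArea,reverse=True) if cv2.contourArea(c)>amin]
E
python3 - <<'E'
from h import *
im=cv2.imread('pics/top0.png')
for col in('yellow','blue','red'):
    for c in blobs(im,col):
        r=cv2.minAreaRect(c);print(col,cv2.contourArea(c),np.round(r[0],1),np.round(r[1],1),round(r[2],1));print(np.round(cv2.boxPoints(r),1).tolist())
cv2.imwrite('pics/crop0.png',cv2.resize(im[90:240,195:460],None,fx=3,fy=3,interpolation=cv2.INTER_CUBIC))
E
```

```text
yellow 1973.0 [276.1 155.9] [128.4  16.6] 3.4
[[211.5, 160.39999389648438], [212.5, 143.8000030517578], [340.6000061035156, 151.5], [339.6000061035156, 168.0]]
blue 1591.0 [273.1 183. ] [52.  32.2] 3.0
[[246.1999969482422, 197.60000610351562], [247.89999389648438, 165.5], [299.8999938964844, 168.3000030517578], [298.20001220703125, 200.39999389648438]]
blue 284.5 [343.  114.2] [18.6 20.2] 33.7
[[329.70001220703125, 117.5], [340.8999938964844, 100.5999984741211], [356.3999938964844, 110.9000015258789], [345.20001220703125, 127.80000305175781]]
blue 261.5 [504.5 369.5] [27. 13.] 90.0
[[498.0, 356.0], [511.0, 356.0], [511.0, 383.0], [498.0, 383.0]]
red 25.5 [312.5 178. ] [12.  3.] 90.0
[[311.0, 172.0], [314.0, 172.0], [314.0, 184.0], [311.0, 184.0]]
```

View pics/crop0.png

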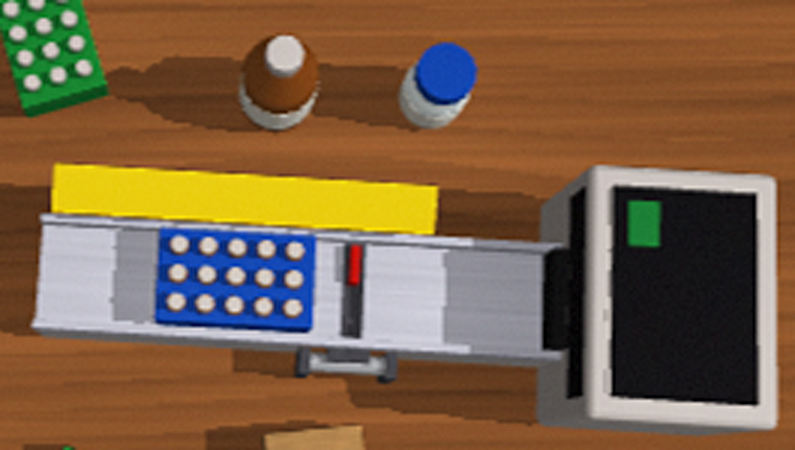

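```bash
cat >> h.py <<'E'
def fitframe(n,pts):
    W=np.array([ray(n,p,l[2])[:2] for p,l in pts]);L=np.array([l[:2] for p,l in pts])
    wc,lc=W.mean(0),L.mean(0);a=((L-lc)*(W-wc)).sum();b=((L-lc)[:,0]*(W-wc)[:,1]-(L-lc)[:,1]*(W-wc)[:,0]).sum()
    th=np.arctan2(b,a);R=np.array([[np.cos(th),-np.sin(th)],[np.sin(th),np.cos(th)]])
    o=wc-R@lc;return o,th,R,(W-o)@R-L
E
python3 - <<'E'
from h import *
f=lambda u,v:(u/3+195-1/3,v/3+90-1/3)
pts=[((f(53,163)),(-.215,.0697,.1005)),(f(438,186),(.05,.0697,.1005)),(f(434,236),(.05,.0373,.0905)),(f(40,214),(-.225,.041,.068)),(f(33,328),(-.225,-.041,.068))]
o,th,R,res=fitframe('top',pts);print(o,th,np.round(res*1000,1))
def loc(p,z): return np.round(((ray('top',p,z)[:2]-o)@R)*1000,1)
print('blade',loc((312.5,178),.064),'exp 0,18.5')
for p in [(246.2,197.6),(247.9,165.5),(299.9,168.3),(298.2,200.4)]: print('traycorner',loc(p,.084))
print('stop/housing',loc(f(590,167),.134),loc(f(590,412),.134))
for nm,p,z in(('bottle cap',f(285,50),.11),('jar',(343,114.2),.075),('carton',(300,244),.04)):print(nm,loc(p,z),ray('top',p,z))
for l in((-.215,.0535),(-.14,.067),(0,.067),(.08,0),(-.2,0),(-.05,.067)):print(l,o+R@np.array(l))
im=cv2.imread('pics/scene0.png')
# project check into scene
P=[(-.215,.0697,.1005),(.05,.0697,.1005),(.05,.0373,.0905),(-.225,.041,.068),(-.225,-.041,.068)]
for l in P:
  q=proj('scene',[*(o+R@np.array(l[:2])),l[2]])[0];cv2.circle(im,tuple(np.round(q*4).astype(int)),4,(255,0,255),1,shift=2)
cv2.imwrite('pics/chk.png',cv2.resize(im[150:350,60:360],None,fx=2.6,fy=2.6,interpolation=cv2.INTER_CUBIC))
E
```

```text
[ 0.53763651 -0.09802121] -1.6419444782923767 [[ 0.   0.6]
 [-0.2  0.2]
 [-0.1 -0.5]
 [-0.6 -0.5]
 [ 0.9  0.1]]
blade [-1.6 17.8] exp 0,18.5
traycorner [-138.6  -34.7]
traycorner [-139.5   32.8]
traycorner [-30.9  33.3]
traycorner [-31.4 -34.1]
stop/housing [143.4  80.6] [145.5 -80.4]
bottle cap [-60.1 157.3] [ 0.69877105 -0.04922729  0.11      ]
jar [ 56.7 158.5] [ 0.69170346 -0.16589328  0.075     ]
carton [ -19.6 -122. ] [ 0.41734601 -0.06976493  0.04      ]
(-0.215, 0.0535) [0.60628511 0.11263163]
(-0.14, 0.067) [0.61441935 0.03686169]
(0, 0.067) [ 0.60446701 -0.10278412]
(0.08, 0) [ 0.53194946 -0.17781881]
(-0.2, 0) [0.55185414 0.1014728 ]
(-0.05, 0.067) [ 0.60802141 -0.05291061]
```

View pics/chk.png

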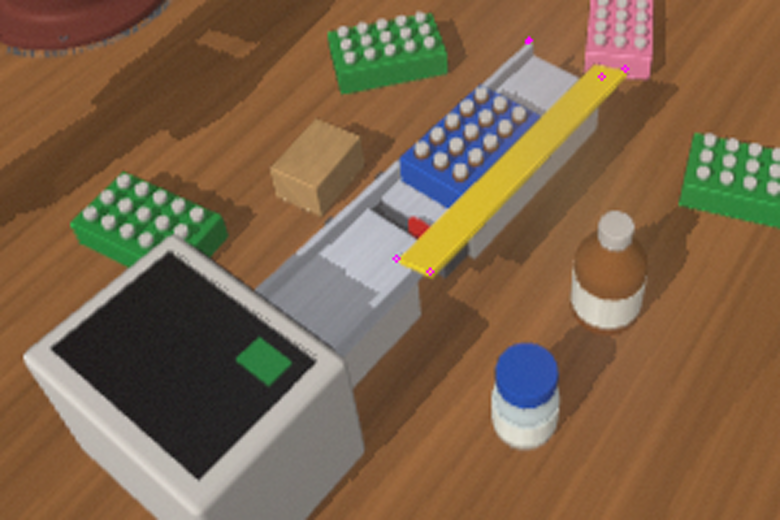

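The chute frame fits with residuals under 1 mm. The blade and tray width also agree, and the tray origin is at chute x ≈ -85 mm. Next I'll work out the tool targets.

```bash
cat >> h.py <<'E'
from scipy.spatial.transform import Rotation as Ro
O=np.array([.53763651,-.09802121]);TH=-1.6419444782923767
RC=np.array([[np.cos(TH),-np.sin(TH)],[np.sin(TH),np.cos(TH)]])
def report(tx,ty,tz):
    s=manip.state();q=s['tool_rot'];r=Ro.from_quat([q[1],q[2],q[3],q[0]])
    zc=np.r_[RC@[0,1],0];yc=np.array([0,0,-1.]);
    best=None
    for sg in(1,-1):
        z=zc*sg;M=np.c_[np.cross(yc,z),yc,z];rv=(Ro.from_matrix(M)*r.inv()).as_rotvec(degrees=True)
        if best is None or np.linalg.norm(rv)<np.linalg.norm(best):best=rv
    p=s['tool_pos'];l=(p[:2]-O)@RC
    print('t',round(s['time'],2),'tcp chute mm',np.round([*l*1000,p[2]*1000],1),'turn units',np.round(best/6,2),'F',np.round(s['contact_force'],1),'w',round(s['gripper_width']*85.4,1),'j',np.round(s['joint_pos'],2))
    t=np.r_[O+RC@[tx,ty],tz];print('offset units',np.round((t-p)/.05,2))
E
python3 -c "
from h import *
report(-.168,.027,.2)
print(RC/.05*.01)"
```

```text
t 0.1 tcp chute mm [ 534.7 -351.5  230.2] turn units [-1.000e-02 -1.000e-02  1.202e+01] F [ 0.1 -0.2  0.6] w 85.3 j [-1.45  0.05  1.61  0.    1.48 -0.12]
offset units [ 8.55 13.48 -0.6 ]
[[-0.01421763  0.19949401]
 [-0.19949401 -0.01421763]]
```

```bash
python3 -m jog '{"offset":[[0.43,0.67,0],[0.43,0.67,0],[0.43,0.67,0],[0.43,0.67,0],[0.43,0.67,0],[0.43,0.67,0],[0.43,0.67,0],[0.43,0.67,0],[0.43,0.67,0],[0.43,0.67,0],[0.43,0.67,0],[0.43,0.67,0]],"angular":[[0,0,0.6],[0,0,0.6],[0,0,0.6],[0,0,0.6],[0,0,0.6],[0,0,0.6],[0,0,0.6],[0,0,0.6],[0,0,0.6],[0,0,0.6],[0,0,0.6],[0,0,0.6]],"jaw":[80,75,70,65,60,55,55,55,55,55,55,55]}'
python3 -c "
from h import *
report(-.168,.027,.2)"
```

```text
time: 1.3
tool_pos: [0.4074, -0.2033, 0.2309]
tool_rot: [0.338, -0.338, 0.621, -0.621]
contact_force: [0.5, -0.5, -0.6]
gripper_width: 0.64
t 1.3 tcp chute mm [ 114.3 -122.4  230.9] turn units [-0.  -0.   4.8] F [ 0.5 -0.5 -0.6] w 54.7 j [-0.63 -0.37  1.99  0.    1.52 -0.05]
offset units [ 3.38  5.42 -0.62]
```

```bash
python3 -m jog '{"offset":[[0.42,0.68,0],[0.42,0.68,0],[0.42,0.68,0],[0.42,0.68,0],[0.42,0.68,-0.1],[0.42,0.68,-0.1],[0.43,0.67,-0.2],[0.43,0.67,-0.2],[0,0,0]],"angular":[[0,0,0.6],[0,0,0.6],[0,0,0.6],[0,0,0.6],[0,0,0.6],[0,0,0.6],[0,0,0.6],[0,0,0.6],[0,0,0]],"jaw":[55,55,55,55,55,55,55,55,55]}'
python3 - <<'E'
from h import *
report(-.168,.027,.13)
for n in('scene','top'):
  im=manip.grab_frame(n);cv2.imwrite(f'pics/{n}1.png',im)
E
```

```text
time: 2.2
tool_pos: [0.5761, 0.0695, 0.1985]
tool_rot: [0.482, -0.483, 0.518, -0.515]
contact_force: [-0.2, -0.4, 0.9]
gripper_width: 0.641
t 2.2 tcp chute mm [-169.8   26.4  198.5] turn units [-0.01 -0.04 -0.03] F [-0.2 -0.4  0.9] w 54.8 j [-0.01 -0.03  1.75  0.    1.42  0.06]
offset units [ 0.01 -0.04 -1.37]
```

View pics/scene1.png

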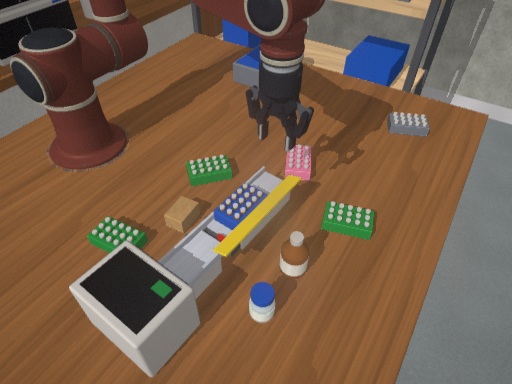

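View pics/top1.png

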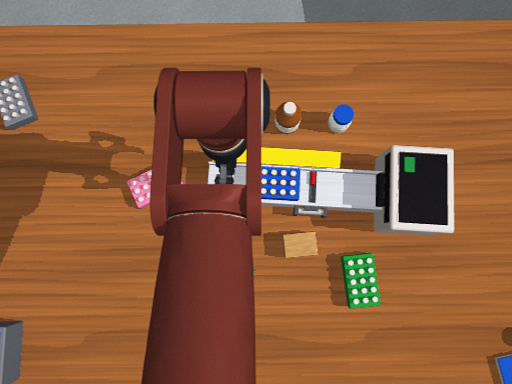

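The scene view shows both fingertips, at about (263,135) and (291,145), spread across the chute and behind the rack. I'll descend now.

```bash
python3 -m jog '{"offset":[[0,0,-0.4],[0,0,-0.5],[0,-0.04,-0.5],[0,0,-0.3],[0,0,0]],"angular":[[0,0,0],[0,0,0],[0,0,0],[0,0,0],[0,0,0]],"jaw":[55,55,55,55,55]}'
python3 - <<'E'
from h import *
report(-.168,.027,.06)
im=manip.grab_frame('scene');cv2.imwrite('pics/s2.png',cv2.resize(im[80:280,140:400],None,fx=3,fy=3,interpolation=cv2.INTER_CUBIC))
E
```

```text
time: 2.8
tool_pos: [0.574, 0.0632, 0.1138]
tool_rot: [0.48, -0.482, 0.52, -0.517]
contact_force: [0.5, -0.0, 0.3]
gripper_width: 0.644
t 2.8 tcp chute mm [-163.4   24.8  113.8] turn units [ 0.   -0.05  0.04] F [ 0.5 -0.   0.3] w 55.0 j [-0.02  0.04  1.82 -0.    1.28  0.06]
offset units [ 0.05  0.09 -1.08]
```

View pics/s2.png

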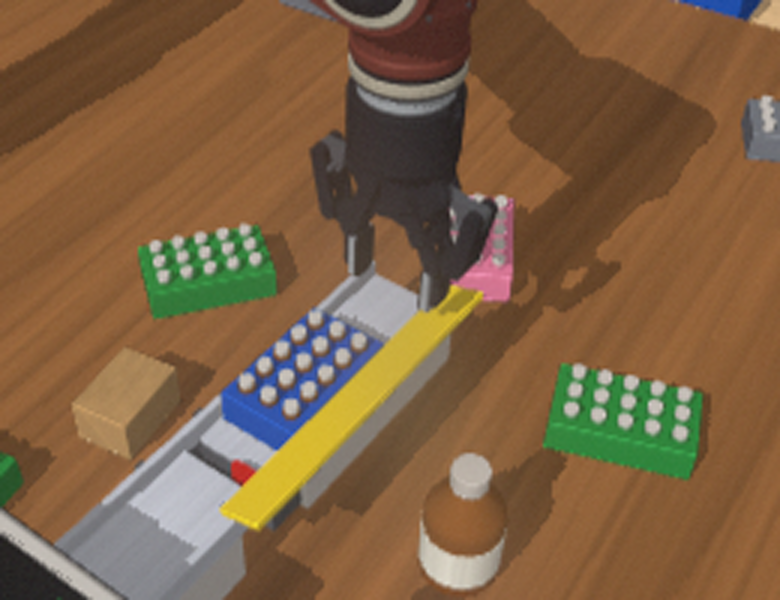

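```bash
python3 -m jog '{"offset":[[0.07,0.1,0],[0,0,-0.1],[0,0,-0.1],[0,0,-0.1],[0,0,-0.1],[0,0,0]],"angular":[[0,0,0],[0,0,0],[0,0,0],[0,0,0],[0,0,0],[0,0,0]],"jaw":[55,55,55,55,55,55]}'
python3 - <<'E'
from h import *
report(-.168,.027,.06)
E
python3 -m jog '{"offset":[[0,0,-0.1],[0,0,-0.1],[0,0,-0.1],[0,0,0]],"angular":[[0,0,0],[0,0,0],[0,0,0],[0,0,0]],"jaw":[55,55,55,55]}'
python3 - <<'E'
from h import *
report(-.168,.027,.06)
im=manip.grab_frame('scene');cv2.imwrite('pics/s3.png',cv2.resize(im[80:280,140:400],None,fx=3,fy=3,interpolation=cv2.INTER_CUBIC))
E
```

```text
time: 3.45
tool_pos: [0.5787, 0.0691, 0.095]
tool_rot: [0.481, -0.482, 0.519, -0.517]
contact_force: [-0.5, -0.5, 0.7]
gripper_width: 0.646
t 3.45 tcp chute mm [-169.6   29.1   95. ] turn units [ 0.   -0.02  0.02] F [-0.5 -0.5  0.7] w 55.2 j [-0.01  0.08  1.82 -0.    1.24  0.06]
offset units [-0.04 -0.03 -0.7 ]
time: 3.85
tool_pos: [0.5801, 0.069, 0.0814]
tool_rot: [-0.482, 0.481, -0.518, 0.518]
contact_force: [1.6, -0.7, 4.0]
gripper_width: 0.641
t 3.85 tcp chute mm [-169.6   30.5   81.4] turn units [0.   0.01 0.02] F [ 1.6 -0.7  4. ] w 54.7 j [-0.01  0.09  1.83 -0.    1.21  0.06]
offset units [-0.07 -0.03 -0.43]
```

View pics/s3.png

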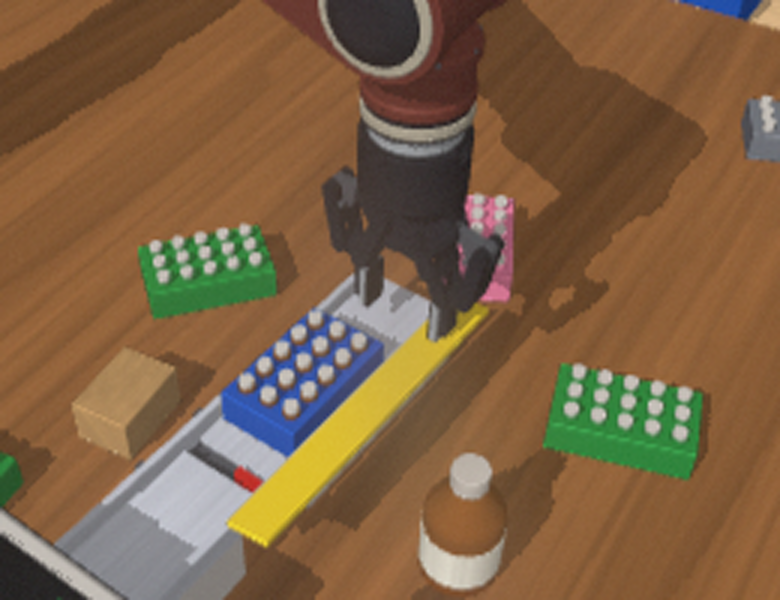

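The rail is sinking and the force is about 4 N. I'll keep pressing.

```bash
python3 -m jog '{"offset":[[-0.05,0,-0.1],[0,0,-0.1],[0,0,-0.1],[0,0,0]],"angular":[[0,0,0],[0,0,0],[0,0,0],[0,0,0]],"jaw":[55,55,55,55]}'
python3 - <<'E'
from h import *
report(-.168,.027,.06)
E
python3 -m jog '{"offset":[[0,0,-0.06],[0,0,-0.04],[0,0,0],[0,0,0]],"angular":[[0,0,0],[0,0,0],[0,0,0],[0,0,0]],"jaw":[55,55,55,55]}'
python3 - <<'E'
from h import *
report(-.168,.027,.06)
im=manip.grab_frame('scene');cv2.imwrite('pics/s4.png',cv2.resize(im[80:280,140:400],None,fx=3,fy=3,interpolation=cv2.INTER_CUBIC))
E
```

```text
time: 4.3
tool_pos: [0.5779, 0.069, 0.0668]
tool_rot: [-0.482, 0.481, -0.517, 0.519]
contact_force: [2.7, -0.2, 5.1]
gripper_width: 0.643
t 4.3 tcp chute mm [-169.4   28.3   66.8] turn units [0.   0.02 0.02] F [ 2.7 -0.2  5.1] w 54.9 j [-0.01  0.11  1.84 -0.    1.19  0.06]
offset units [-0.03 -0.03 -0.14]
time: 4.7
tool_pos: [0.5784, 0.0689, 0.0626]
tool_rot: [-0.482, 0.48, -0.517, 0.519]
contact_force: [3.4, 0.5, 4.7]
gripper_width: 0.648
t 4.7 tcp chute mm [-169.4   28.8   62.6] turn units [0.   0.03 0.02] F [3.4 0.5 4.7] w 55.3 j [-0.01  0.11  1.84 -0.    1.18  0.06]
offset units [-0.04 -0.03 -0.05]
```

View pics/s4.png

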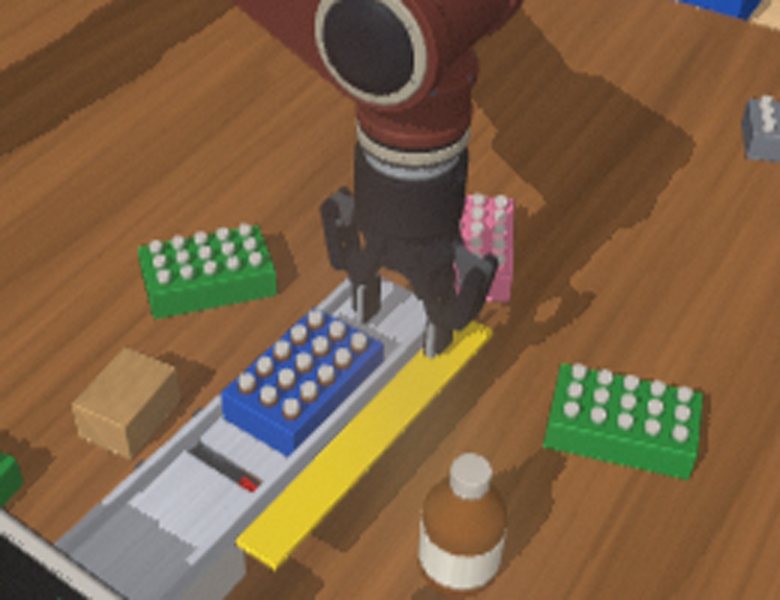

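```bash
cat >> h.py <<'E'
def railpts(a,x=.05):
    b=.3-a;r=np.array([[np.cos(b),-np.sin(b)],[np.sin(b),np.cos(b)]]);out=[]
    for dy in(-.017,.017):
        y,z=r@[.117+dy,.028];out.append([*(O+RC@[x,y-.05]),z+.034])
    return out
E
cat > ga.py <<'E'
from h import *
import sys
im=cv2.imread(sys.argv[1]) if len(sys.argv)>1 else manip.grab_frame('scene')
c=blobs(im,'yellow')[0].reshape(-1,2)
print('yellow lowest',c[c[:,1].argmax()],'leftmost',c[c[:,0].argmin()])
for a in(0,.1,.15,.2,.25,.3):print(a,np.round(proj('scene',railpts(a)),1).tolist())
E
python3 ga.py pics/scene0.png; python3 ga.py
```

```text
yellow lowest [225 256] leftmost [214 249]
0 [[212.2, 248.9], [225.1, 254.3]]
0.1 [[214.6, 253.0], [227.9, 259.8]]
0.15 [[215.6, 255.0], [229.1, 262.4]]
0.2 [[216.6, 257.0], [230.1, 265.0]]
0.25 [[217.4, 258.9], [231.0, 267.4]]
0.3 [[218.2, 260.8], [231.8, 269.8]]
yellow lowest [230 269] leftmost [219 259]
0 [[212.2, 248.9], [225.1, 254.3]]
0.1 [[214.6, 253.0], [227.9, 259.8]]
0.15 [[215.6, 255.0], [229.1, 262.4]]
0.2 [[216.6, 257.0], [230.1, 265.0]]
0.25 [[217.4, 258.9], [231.0, 267.4]]
0.3 [[218.2, 260.8], [231.8, 269.8]]
```

```bash
python3 -m jog '{"offset":[[-0.03,0,-0.1],[0,0,-0.05],[0,0,0]],"angular":[[0,0,0],[0,0,0],[0,0,0]],"jaw":[55,55,55]}'
python3 - <<'E'
from h import *
report(-.168,.027,.06)
E
python3 ga.py
```

```text
time: 5.1
tool_pos: [0.578, 0.0689, 0.0574]
tool_rot: [-0.483, 0.48, -0.517, 0.519]
contact_force: [-0.9, -0.0, 15.0]
gripper_width: 0.642
t 5.1 tcp chute mm [-169.4   28.4   57.4] turn units [0.   0.05 0.02] F [-0.9 -0.  15. ] w 54.8 j [-0.01  0.12  1.85 -0.    1.17  0.06]
offset units [-0.03 -0.03  0.05]
yellow lowest [231 271] leftmost [219 261]
0 [[212.2, 248.9], [225.1, 254.3]]
0.1 [[214.6, 253.0], [227.9, 259.8]]
0.15 [[215.6, 255.0], [229.1, 262.4]]
0.2 [[216.6, 257.0], [230.1, 265.0]]
0.25 [[217.4, 258.9], [231.0, 267.4]]
0.3 [[218.2, 260.8], [231.8, 269.8]]
```

The gate is on its stop: the force rises to 15 N and the rail pixels match about 0.3 rad. I'll ease off slightly and start pushing.

```bash
python3 -m jog '{"offset":[[0,0,0.03],[-0.01,-0.1,0],[-0.01,-0.15,0],[-0.01,-0.15,0],[-0.01,-0.15,0],[-0.01,-0.15,0],[-0.01,-0.15,0],[0,0,0]],"angular":[[0,0,0],[0,0,0],[0,0,0],[0,0,0],[0,0,0],[0,0,0],[0,0,0],[0,0,0]],"jaw":[55,55,55,55,55,55,55,55]}'
python3 - <<'E'
from h import *
report(.014,.027,.058)
im=manip.grab_frame('scene');cv2.imwrite('pics/s5.png',cv2.resize(im[80:280,140:400],None,fx=3,fy=3,interpolation=cv2.INTER_CUBIC))
E
python3 ga.py|head -1
```

```text
time: 5.95
tool_pos: [0.574, 0.0283, 0.0577]
tool_rot: [0.483, -0.479, 0.518, -0.518]
contact_force: [-0.4, 6.5, 11.4]
gripper_width: 0.645
t 5.95 tcp chute mm [-128.6   27.3   57.7] turn units [-0.04  0.03  0.02] F [-0.4  6.5 11.4] w 55.1 j [-0.08  0.1   1.87  0.    1.17 -0.01]
offset units [-0.21 -2.84  0.01]
yellow lowest [231 271] leftmost [219 261]
```

View pics/s5.png

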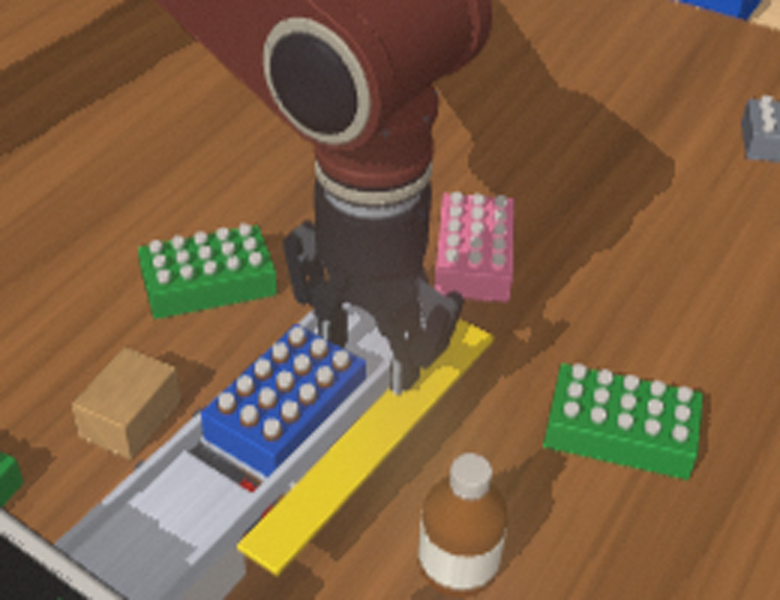

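The rack is moving and the gate stays down.

```bash
python3 -m jog '{"offset":[[-0.01,-0.15,0],[-0.01,-0.18,0],[-0.01,-0.18,0],[-0.02,-0.18,0],[-0.01,-0.18,0],[-0.01,-0.18,0],[-0.02,-0.18,0],[0,0,0]],"angular":[[0,0,0],[0,0,0],[0,0,0],[0,0,0],[0,0,0],[0,0,0],[0,0,0],[0,0,0]],"jaw":[55,55,55,55,55,55,55,55]}'
python3 - <<'E'
from h import *
report(.014,.027,.058)
im=manip.grab_frame('scene');cv2.imwrite('pics/s6.png',cv2.resize(im[80:280,140:400],None,fx=3,fy=3,interpolation=cv2.INTER_CUBIC))
E
python3 ga.py|head -1
```

```text
time: 6.85
tool_pos: [0.5696, -0.0335, 0.0577]
tool_rot: [0.483, -0.479, 0.518, -0.518]
contact_force: [0.4, 6.0, 11.6]
gripper_width: 0.647
t 6.85 tcp chute mm [-66.7  27.3  57.7] turn units [-0.04  0.03  0.02] F [ 0.4  6.  11.6] w 55.3 j [-0.19  0.09  1.88  0.    1.17 -0.12]
offset units [-0.12 -1.61  0.01]
yellow lowest [231 271] leftmost [219 261]
```

View pics/s6.png

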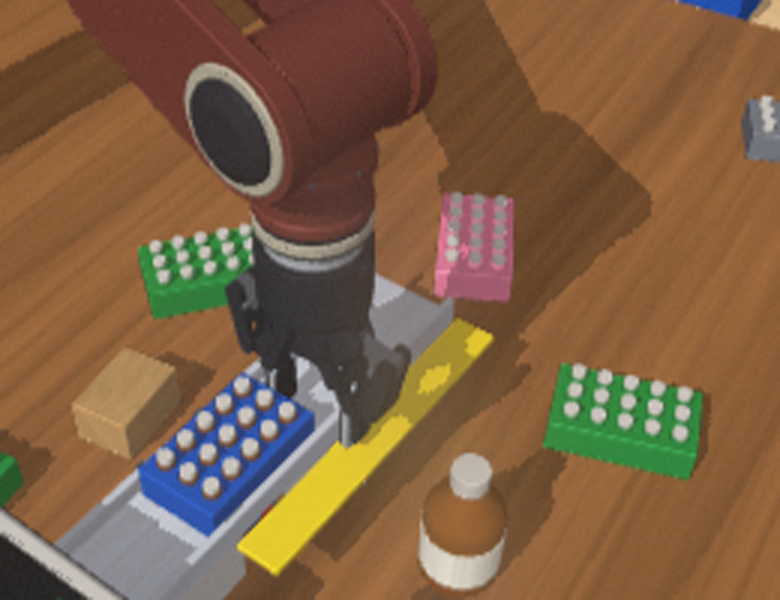

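```bash
python3 -m jog '{"offset":[[-0.01,-0.15,0],[-0.01,-0.18,0],[-0.01,-0.18,0],[-0.02,-0.18,0],[-0.01,-0.18,0],[-0.01,-0.18,0],[-0.02,-0.18,0],[-0.01,-0.12,0],[0,0,0]],"angular":[[0,0,0],[0,0,0],[0,0,0],[0,0,0],[0,0,0],[0,0,0],[0,0,0],[0,0,0],[0,0,0]],"jaw":[55,55,55,55,55,55,55,55,55]}'
python3 - <<'E'
from h import *
report(.014,.027,.058)
E
python3 ga.py|head -1
```

```text
time: 7.85
tool_pos: [0.5646, -0.1007, 0.0577]
tool_rot: [0.483, -0.479, 0.518, -0.518]
contact_force: [1.1, 8.0, 12.0]
gripper_width: 0.647
t 7.85 tcp chute mm [ 0.7 27.1 57.7] turn units [-0.04  0.03  0.02] F [ 1.1  8.  12. ] w 55.2 j [-0.31  0.1   1.87  0.01  1.17 -0.24]
offset units [-0.02 -0.26  0.01]
yellow lowest [230 271] leftmost [219 261]
```

Now slow steps toward the stop, watching the force.

```bash
python3 -m jog '{"offset":[[0,-0.06,0],[-0.01,-0.06,0],[0,-0.06,0],[0,0,0]],"angular":[[0,0,0],[0,0,0],[0,0,0],[0,0,0]],"jaw":[55,55,55,55]}'
python3 - <<'E'
from h import *
report(.014,.027,.058)
im=manip.grab_frame('scene');cv2.imwrite('pics/s7.png',cv2.resize(im[130:330,90:350],None,fx=3,fy=3,interpolation=cv2.INTER_CUBIC))
im=manip.grab_frame('top');cv2.imwrite('pics/t7.png',cv2.resize(im[90:240,195:460],None,fx=3,fy=3,interpolation=cv2.INTER_CUBIC))
E
```

```text
time: 8.3
tool_pos: [0.5641, -0.1087, 0.0577]
tool_rot: [0.484, -0.479, 0.519, -0.517]
contact_force: [1.0, 9.6, 13.1]
gripper_width: 0.645
t 8.3 tcp chute mm [ 8.8 27.1 57.7] turn units [-0.05  0.03  0.02] F [ 1.   9.6 13.1] w 55.1 j [-0.32  0.1   1.87  0.01  1.17 -0.25]
offset units [-0.01 -0.1   0.01]
```

View pics/s7.png

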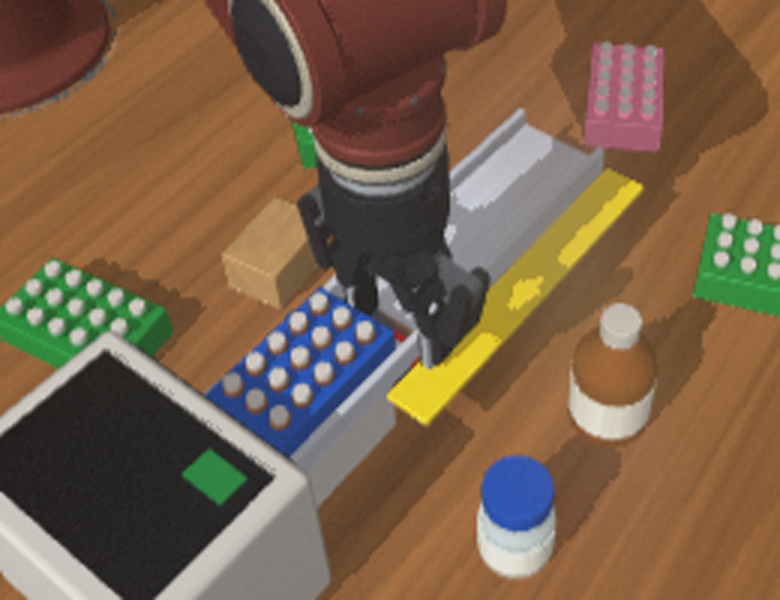

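View pics/t7.png

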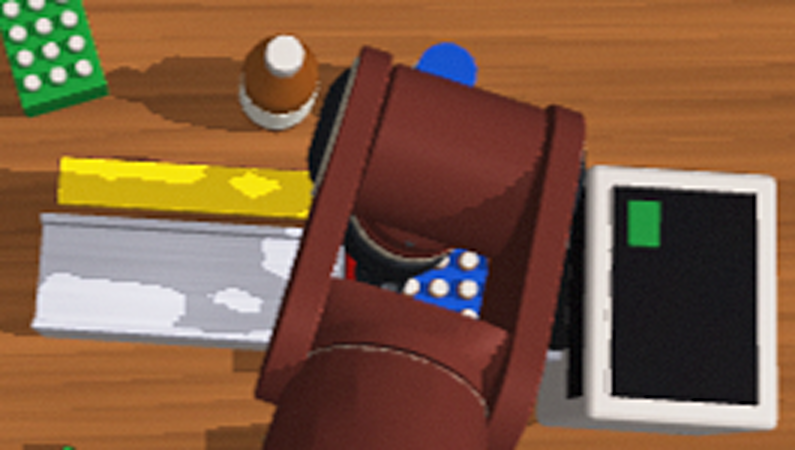

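```bash
for i in 1; do python3 -m jog '{"offset":[[0,-0.05,0],[0,-0.05,0],[0,0,0]],"angular":[[0,0,0],[0,0,0],[0,0,0]],"jaw":[55,55,55]}' | sed -n 2,4p; done
python3 -m jog '{"offset":[[0,-0.03,0],[0,0,0]],"angular":[[0,0,0],[0,0,0]],"jaw":[55,55]}' | sed -n 2,4p
python3 -c "
from h import *
report(.014,.027,.058)"
```

```text
tool_pos: [0.564, -0.1135, 0.0577]
tool_rot: [0.484, -0.479, 0.519, -0.517]
contact_force: [0.3, 10.9, 13.5]
tool_pos: [0.564, -0.1137, 0.0577]
tool_rot: [0.484, -0.478, 0.52, -0.516]
contact_force: [0.3, 14.9, 15.0]
t 8.9 tcp chute mm [13.7 27.4 57.7] turn units [-0.08  0.02  0.02] F [ 0.3 14.9 15. ] w 55.1 j [-0.33  0.11  1.86  0.01  1.17 -0.26]
offset units [-0.01 -0.    0.01]
```

The force rose sharply at TCP x = 13.7 mm, and home was predicted at 14 mm, so the rack is against the stop. I'll back off and then release.

```bash
python3 -m jog '{"offset":[[0,0.06,0],[0.01,0.12,0],[0,0,0.1],[0,0,0.2],[0,0,0.2],[0,0,0.3],[0,0,0.4],[0,0,0.6],[0,0,0.8],[0,0,0]],"angular":[[0,0,0],[0,0,0],[0,0,0],[0,0,0],[0,0,0],[0,0,0],[0,0,0],[0,0,0],[0,0,0],[0,0,0]],"jaw":[55,55,55,55,55,55,55,55,55,55]}'
python3 - <<'E'
from h import *
report(-.15,-.2,.25)
im=manip.grab_frame('scene');cv2.imwrite('pics/s8.png',cv2.resize(im[130:330,90:350],None,fx=3,fy=3,interpolation=cv2.INTER_CUBIC))
E
python3 ga.py|head -2
```

```text
time: 9.9
tool_pos: [0.5664, -0.1097, 0.1928]
tool_rot: [-0.484, 0.479, -0.514, 0.521]
contact_force: [0.2, 0.1, 1.0]
gripper_width: 0.646
t 9.9 tcp chute mm [  9.6  29.6 192.8] turn units [0.03 0.11 0.02] F [0.2 0.1 1. ] w 55.2 j [-0.32 -0.04  1.77  0.    1.4  -0.25]
offset units [-4.35  3.51  1.14]
yellow lowest [224 256] leftmost [214 248]
0 [[212.2, 248.9], [225.1, 254.3]]
```

View pics/s8.png

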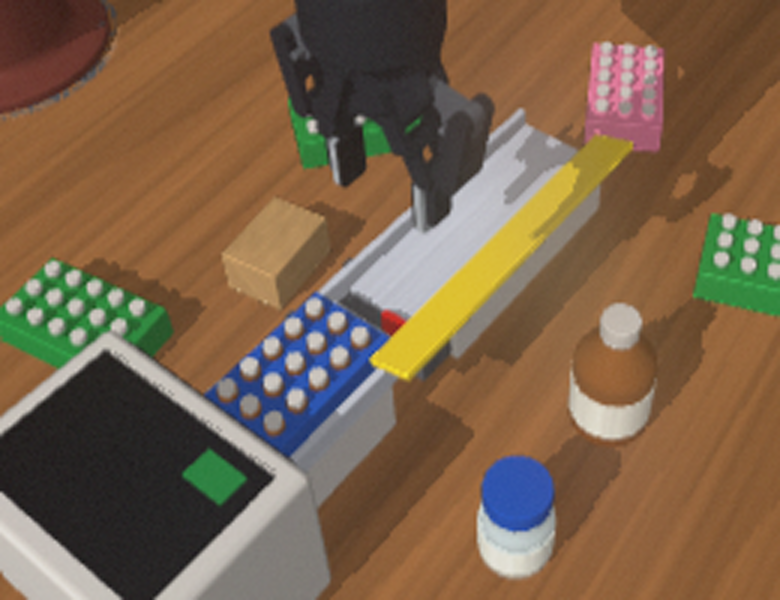

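The gate is up and the rack looks home. I'll move the arm out of the top view to measure it.

```bash
python3 -m jog '{"offset":[[-0.4,0.5,0.2],[-0.4,0.6,0.2],[-0.4,0.6,0.2],[-0.4,0.6,0],[-0.4,0.6,0],[-0.4,0.6,0],[-0.4,0.6,0],[0,0,0],[0,0,0]],"angular":[[0,0,0],[0,0,0],[0,0,0],[0,0,0],[0,0,0],[0,0,0],[0,0,0],[0,0,0],[0,0,0]],"jaw":[55,55,55,55,55,55,55,55,55]}'
python3 - <<'E'
from h import *
im=manip.grab_frame('top');cv2.imwrite('pics/t9.png',cv2.resize(im[90:240,195:460],None,fx=3,fy=3,interpolation=cv2.INTER_CUBIC))
for c in blobs(im,'blue',500):
    r=cv2.minAreaRect(c)
    for p in cv2.boxPoints(r):print(np.round((ray('top',p,.084)[:2]-O)@RC*1000,1))
E
python3 ga.py|head -1
```

```text
time: 10.9
tool_pos: [0.4221, 0.0964, 0.2139]
tool_rot: [0.481, -0.482, 0.518, -0.517]
contact_force: [0.6, -0.7, 0.7]
gripper_width: 0.647
[ 21.  -34.4]
[21.7 33.1]
[135.8  34.4]
[133.8 -33.1]
yellow lowest [225 256] leftmost [214 248]
```

View pics/t9.png

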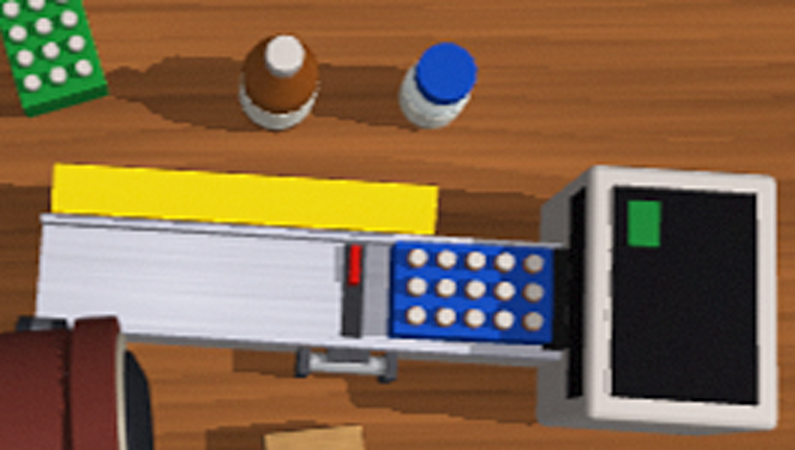

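```bash
python3 -c "
from plant import manip
print(manip.job_done())"
```

```text
the job is handed in; nothing more can be done
None
```

The rack is home against the end stop, the gate is up again behind it, and I handed the job in with the clock at about 11 s. No verdict is reported, so the result rests on my own checks.

**What I did:** With the jaw open 55 mm across the chute, one fingertip pressed the yellow rail onto its stop and held it there with about 11–15 N. The other finger pushed the rack's rear face along the chute until the force rose sharply at the expected home position. I then backed off about 8 mm, let the rail up and withdrew the arm.

**Last checks:**
- **Rack:** In the top view its front face measures about x = 135 mm and its origin about 78–80 mm. It sits straight to about 1°.
- **Gate:** The rail corner pixels are back within 1 px of where they started, and the red blade shows behind the rack.
- **Gate during the pass:** The rail corners stayed at their fully-down position at every look during the push.
- **Bystanders:** The bottle and jar look unmoved in the last top view. The carton is only partly in that crop, but it looked unmoved in the scene view taken just before the arm withdrew.
- **Robot:** It stands clear, and the residual force reading is under 1 N per axis (noise level).
- **Disagreement:** The rack's rear edge reads x ≈ 21 mm where 25 mm is expected. I put this down to the rear side face being caught in the blue mask. Even read literally, it would leave the rack within tolerance.

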